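# Stand the lying media bottle up against the bench stop

## Robot

A 6-joint arm with a two-finger parallel gripper is mounted at the origin on a cart in front of the work surface, level with it; the furniture and walls round the work are solid. World frame = base frame: x ahead of the robot, y to its left, z up, the work surface at z = 0. Lengths are in mm, angles in rad, forces in N, time in s.
With the tool pointing down it reaches from about 350 to 875 mm from the base axis. Payload 4.2 kg.
Tool frame: the origin (TCP) lies midway between the tips of the shut fingers; the grasp point (between the pads) lies 19 mm behind it (arm.grasp_offset is the distance from the TCP to the grasp point, in mm); z points along the fingers, y is the line along which they close (so a half turn about z gives the same grasp; the last joint's range is limited). The gripper opens to 85 mm and grips with 20 to 120 N. Pads are 22 mm wide; open, the fingers measure 114 mm over their backs; the gripper's body (76 mm by 85 mm) begins 54 mm behind the grasp point. The pads swing forward as they close: fully open they stand 13 mm farther back than shut.
Start: joints at [1.531, 0.385, 0.008, 0, -1.194, -0.259], TCP at [183.951, 597.295, 197.612] pointing down, gripper open.
Joint ranges: [-3.14, 3.14], [-1.21, 2.06], [-1.07, 1.41], [-3.16, 2.05], [-2.99, -0.16], [-3.1, 3.1]. Speed limits (rad/s): [2.79, 2.79, 3.14, 3.14, 3.14, 3.14].

## Interface

Orientations are given as a unit quaternion [x, y, z, w].
In Python, from bench import arm gives the robot as it stands. The module is installed in compiled form; this text tells all that it offers.
- The arm moves only by the tool servo_tool, never from a script. Its argument "increments" is a list of rows, each a list of 7 numbers: the opening, from 0 (shut) to 1 (fully open), then the shift along the tool's x, y, z in m, then the turn, a rotation vector about the tool's x, y, z in degrees. In form: [[grip, x, y, z, ax, ay, az], ...]. A call has 1 to 12 rows; each row is the pose to reach, as a shift and turn from the pose commanded when the call began, along the tool's axes at that moment; what a row does not reach only later rows make up. A row lasts 1/8 s, in which the tool goes at most 62.5 mm and 10.7 degrees, less where a joint would pass 70% of its speed; a pose out of reach is approached as far as the arm can. A call with a gripper value outside its range is refused whole. The fingers move at their own pace and stop on an object; the grip force is fixed at half the most. Time passes only in rows, so rows that repeat a pose let the fingers close. It gives the time, the measured TCP pose, the force, the opening and the grip force at its end, in the units of the state.
- arm.read_state(): the state, without advancing time (a new reading comes with each control period).
- arm.get_image(name): name is "scene" or "top" or "wrist"; returns a dict with "color" (384x512x3 uint8, red, green, blue), "fx", "fy", "cx", "cy" (pixels), "rvec" (rotation vector, rad) and "tvec" (3), from world to camera coordinates, as OpenCV has them; the wrist camera has in their place "hand_eye" (4x4, takes a point from camera to tool coordinates, whose origin is the TCP and whose axes are the flange's). Camera axes: x right, y down, z forward; pixel columns grow to the right and rows downward; lengths in mm; the calibration is good to about 2 mm. The wrist camera is an equidistant fisheye: a pixel r from the principal point sees the ray r / f radians off the axis. A picture is of the moment at which its call begins: read the wrist's pose just before it. There is no depth.
- arm.job_done(): hands the job in; it is judged then, once.
Trained networks look in the newest picture that a camera, given by its name, has taken for a name from the list of things; names that differ only in an ending like _2 or _b are one class to them, and where a whole thing is asked for, a point or a joint stands for the part that bears it (a point fixed in the world has none). Each returns a list of dicts, best first, with "p" (0 to 1); they miss things now and then, are a little off and sometimes report something else, mostly with a low value. They report only what shows in the picture. A call takes as long as a camera call.
- arm.look_for(camera, thing): "box" ([centre column, centre row, width, height] in pixels, round what is visible of it).
- arm.spot_point(camera, thing): "centre" ([column, row] in pixels: a listed point, or the origin of a listed thing).
The state is a dict: "clock": time; "joints": joint angles; "joint_vel": joint speeds; "joint_efforts": joint torques, N m; "position": TCP position; "ee_rot": TCP orientation; "contact_force": force on the tool from outside, world axes, zero at the start; "wrist_torque": the same for the moment, N m; "gripper_width": finger opening in mm; "grasp_force": force on a finger pad.
Only numpy, scipy, OpenCV 4.12 (cv2) and the standard library are available. Lean on these libraries where they do the work, as an engineer would, in place of code of your own. Each camera call takes 0.05 s, during which the arm holds its last target. There are 200 camera calls.

## Task

Two one-litre bottles lie on the bench with their bases towards the rubber-faced bench stop; stand the one with the blue label up for filling. Take it by the cap, slide its base square up against the stop, then raise the cap end, with the base kept down on the worktop and against the stop, until it stands upright close against the stop; let go of it. Leave the unlabelled bottle lying where it is.

Things in the scene. Friction and masses are not known exactly. Their poses are not given: they have to be found in the camera images.
- labelled_bottle: The bottle to stand up: one-litre clear bottle, blue cap, a blue printed label on the body, about 0.45 kg, 229 mm long: body 101 mm across from base to 169 mm, cap and neck 41 mm across from 170 to 225 mm. Origin: centre of base; z axis: from base to cap (level while it lies, then 50.5 mm above the worktop). It can roll; the cap pivots between fingers.
- plain_bottle: The bottle to leave alone, lying beside the other: one-litre clear bottle, blue cap, no label, about 0.45 kg, 229 mm long: body 101 mm across from base to 169 mm, cap and neck 41 mm across from 170 to 225 mm. Origin: centre of base; z axis: from base to cap (level while it lies, then 50.5 mm above the worktop). It can roll; the cap pivots between fingers.
- bench_stop: Straight aluminium angle with black rubber face, fixed, 360 mm long, 120 mm high, 60 mm deep. Origin: middle of the foot of the rubber face, on the worktop; y along the face, -x square out of it towards the bottles. Bottles lie roughly square to it, caps pointing away, bases 15 to 40 mm in front of it. As a bottle rises its base edge slides down the face; standing, its axis is 50.5 mm in front.

How it is judged:
By the outcome, as a careful person would: the job done as asked, in the order asked, and still so for the second after the job is handed in, with the robot touching nothing.
It also fails if it takes over 42 s, if anything falls off the work surface, if the arm or the gripper's body presses on something with over 40 N, if the wrist force passes 120 N, or if a joint passes its speed limit or range.

## Working session

There is one attempt and no reset: what is moved stays moved. The work goes in short steps, Python scripts to look and compute and a tool call to move; the robot and the scene stay as the last step left them, time stands still between calls to the robot, and variables do not carry over. Pictures are saved under pics/ and viewed, at most 10 in all, crops included, and the job is handed in when it is done.

Besides the shell and the picture viewer there is one more tool, called after "Call:" as name([rows], argument=value, ...), one row to a line, values as JSON. servo_tool: Moves the arm, as the interface text tells. Its arguments: {"type":"object","properties":{"increments":{"type":"array","items":{"type":"array","items":{"type":"number"}}}},"required":["increments"]}

```bash
mkdir -p pics
cat > h.py <<'E'
import numpy as np, cv2
from scipy.spatial.transform import Rotation as R
from bench import arm
def cam(im):
    Rm=cv2.Rodrigues(np.array(im["rvec"],float))[0]; return Rm,np.array(im["tvec"],float).ravel()
def ray(im,px,z):
    Rm,t=cam(im); d=Rm.T@np.array([(px[0]-im["cx"])/im["fx"],(px[1]-im["cy"])/im["fy"],1]); o=-Rm.T@t
    return o+d*(z-o[2])/d[2]
def proj(im,P):
    Rm,t=cam(im); p=(Rm@np.asarray(P,float).T).T+t
    return np.c_[im["cx"]+im["fx"]*p[:,0]/p[:,2], im["cy"]+im["fy"]*p[:,1]/p[:,2]]
def save(im,n): cv2.imwrite("pics/"+n,im["color"][:,:,::-1])
E
python3 - <<'E'
from h import *
np.set_printoptions(precision=1,suppress=True)
ims={}
for c in("scene","top"):
    im=ims[c]=arm.get_image(c)
    for t,z in(("labelled_bottle",50.5),("plain_bottle",50.5),("bench_stop",0)):
        print(c,t,[(d["p"],np.array(d["centre"]),ray(im,d["centre"],z)) for d in arm.spot_point(c,t)][:2],[(d["p"],d["box"]) for d in arm.look_for(c,t)][:2])
cv2.imwrite("pics/a.png",cv2.resize(np.hstack([ims["scene"]["color"],ims["top"]["color"]])[:,:,::-1],(800,300)))
cv2.imwrite("pics/t.png",cv2.resize(ims["top"]["color"][:,:,::-1],(800,600)))
print(ims["top"]["tvec"],ims["top"]["rvec"],ims["top"]["fx"])
s=arm.read_state();print(s)
E
```

```text
scene labelled_bottle [(0.67, array([272.5, 166.8]), array([721.7, -76.9,  50.5]))] [(0.96, [314.4, 185.3, 106.6, 73.4])]
scene plain_bottle [(0.75, array([211.3, 216.2]), array([691.7, 123.8,  50.5]))] [(0.88, [248.8, 248.7, 111.5, 99.7])]
scene bench_stop [(0.66, array([232.4, 202. ]), array([737.9,  33. ,   0. ]))] [(0.7, [221.3, 186.2, 135.6, 124.9])]
top labelled_bottle [(0.71, array([300.4, 171.1]), array([719.9, -78.1,  50.5]))] [(0.67, [300.2, 230.8, 56.4, 120.9])]
top plain_bottle [(0.7, array([195.6, 185.8]), array([686.3, 132.5,  50.5]))] [(0.85, [196.1, 242.7, 52.1, 117.9])]
top bench_stop [(0.66, array([242.7, 172.3]), array([718.7,  40.2,   0. ]))] [(0.75, [239.0, 155.2, 191.2, 38.4])]
[  2.3 690.8 880.1] [ 2.2 -2.2  0. ] 424.66629497643373
{'clock': 0.7, 'joints': array([ 1.5,  0.4,  0. , -0. , -1.2, -0.3]), 'joint_vel': array([ 0., -0., -0.,  0., -0., -0.]), 'joint_efforts': array([ -0. , -39.2,  18.9,   4.2,  -0. ,   0. ]), 'position': array([183.9, 597.3, 197.6]), 'ee_rot': array([ 1. , -0.1, -0. ,  0. ]), 'contact_force': array([-0.7,  0.5,  1. ]), 'wrist_torque': array([ 0., -0.,  0.]), 'grasp_force': 0.0, 'gripper_width': 85.57355454643881}
```

View pics/t.png

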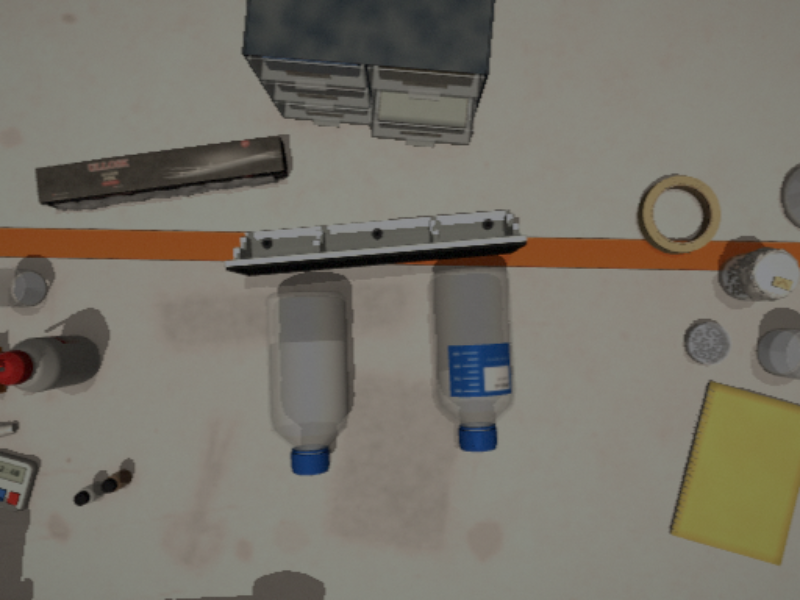

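View pics/a.png

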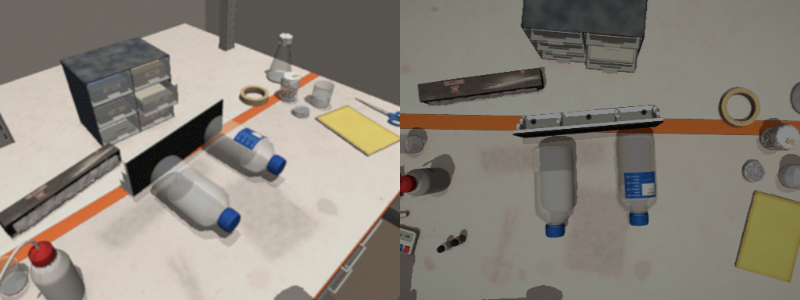

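The two views show the labelled bottle on the right, with its cap at about (478,437) and its base near (470,262) in the 800x600 top view. The plain bottle is on the left, with its cap at (310,460). The black face of the stop runs from (228,268) to (526,243). Next I fit the cap and stop, and overlay them to check.

Run:
```python
from h import *
from scipy.optimize import least_squares
np.set_printoptions(precision=1,suppress=True)
T=arm.get_image("top");S=arm.get_image("scene")
caps={}
for n,im,b in(("T",T,(300,231,70,130)),("S",S,(314,185,120,90))):
    hsv=cv2.cvtColor(im["color"],cv2.COLOR_RGB2HSV)
    m=cv2.inRange(hsv,(100,120,40),(130,255,255)); k=np.zeros_like(m)
    x,y,w,h=b; k[y-h//2:y+h//2,x-w//2:x+w//2]=255; m&=k
    N,L,st,c=cv2.connectedComponentsWithStats(m)
    o=[(st[i],c[i]) for i in range(1,N) if st[i][4]>60]
    print(n,o)
    caps[n]=max(o,key=lambda q:q[1][1])[1] if n=="T" else max(o,key=lambda q:q[1][0])[1]
def f(P): return np.r_[proj(T,[P])[0]-caps["T"],proj(S,[P])[0]-caps["S"]]
r=least_squares(f,[550,-80,50]);print("cap tri",r.x,r.fun, "ray",ray(T,caps["T"],50.5))
for p in((228,268),(526,243),(228,272),(526,250)):
    q=np.array(p)/1.5625; print(p,ray(T,q,0),ray(T,q,120))
t=cv2.resize(T["color"][130:300,140:350],(800,648),interpolation=cv2.INTER_CUBIC)[:,:,::-1][:600]
cv2.imwrite("pics/t2.png",t)
s=cv2.resize(S["color"][110:270,140:353],(800,600),interpolation=cv2.INTER_CUBIC)[:,:,::-1]
cv2.imwrite("pics/s2.png",s)
```

```text
T [(array([287, 220,  40,  34, 932], dtype=int32), array([303.8, 234.9])), (array([294, 272,  24,  17, 331], dtype=int32), array([305.6, 280.7]))]
S [(array([300, 165,  34,  26, 471], dtype=int32), array([315.8, 177.1])), (array([343, 199,  22,  25, 380], dtype=int32), array([353.3, 210.5]))]
cap tri [503.5 -90.1  56. ] [-0.5 -0.6  0.8 -0.1] ray [501.3 -91.8  50.5]
(228, 268) [716.6 247.8   0. ] [708.9 215.  120. ]
(526, 243) [ 758.2 -159.3    0. ] [ 744.9 -138.1  120. ]
(228, 272) [711.1 247.7   0. ] [704.1 214.9 120. ]
(526, 250) [ 748.6 -159.4    0. ] [ 736.6 -138.2  120. ]
```

View pics/t2.png

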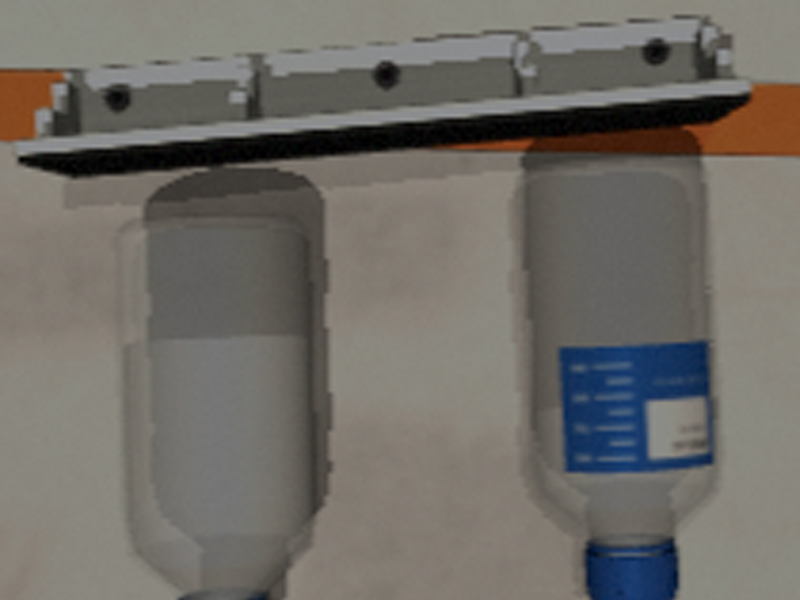

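View pics/s2.png

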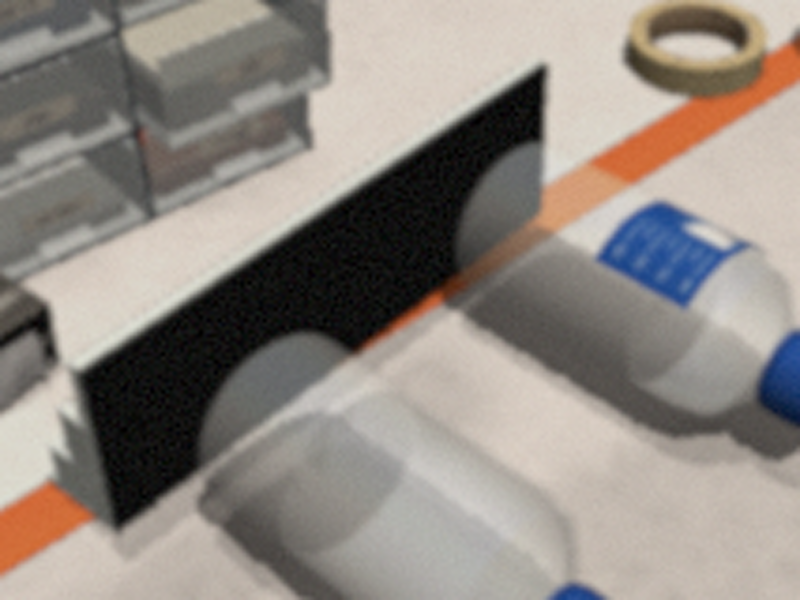

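Run:
```python
from h import *
from scipy.optimize import least_squares
np.set_printoptions(precision=3,suppress=True)
T=arm.get_image("top");S=arm.get_image("scene")
print(ray(T,(306,289),50.5), ray(T,(306,272),60), T["cy"],T["rvec"])
to=np.array([[18,158],[750,95],[70,177],[705,122]])/3.81+[140,130]
so=np.array([[78,370],[546,65],[118,528],[543,215]])/3.755+[140,110]
def pts(p):
    c,s=np.cos(p[2]),np.sin(p[2]); y=np.array([-s,c])
    return np.array([[*(p[:2]+y*a),z] for z in(120,0) for a in(180,-180)])
def f(p): return np.r_[(proj(T,pts(p))-to).ravel(),(proj(S,pts(p))-so).ravel()]
r=least_squares(f,[735,40,0.1],x_scale=[1,1,.01],loss="soft_l1");x,y,a=r.x
print("stop",r.x,f(r.x).reshape(-1,2))
def bott(p,a):   # p: cap end xy, axis yaw dir base->cap
    d=np.array([np.cos(a),np.sin(a)]);n=np.array([-d[1],d[0]]);o=[]
    for s,rad in((0,50.5),(120,50.5),(185,20.5),(229,20.5)):
        for th in np.linspace(0,2*np.pi,60): o.append([*(p+d*(s-229)+n*rad*np.cos(th)),50.5+rad*np.sin(th)])
    return np.array(o)
best=(np.array([485,-91]),np.pi+0.065)
V=[]
for im,(x0,y0,w,h) in((T,(240,140,110,170)),(S,(250,130,130,120))):
    k=4;c=cv2.resize(im["color"][y0:y0+h,x0:x0+w],None,fx=k,fy=k,interpolation=cv2.INTER_CUBIC)[:,:,::-1].copy()
    c=cv2.convertScaleAbs(c,alpha=1.5)
    for q in proj(im,bott(*best)): cv2.circle(c,tuple(int(v) for v in (q-[x0-.0,y0])*k),1,(0,255,0),-1)
    for q in proj(im,pts(r.x)): cv2.circle(c,tuple(int(v) for v in (q-[x0,y0])*k),4,(0,0,255),-1)
    V.append(c)
H=max(v.shape[0] for v in V);V=[cv2.copyMakeBorder(v,0,H-v.shape[0],0,0,0) for v in V]
g=np.hstack(V);g=cv2.resize(g,(800,int(800*g.shape[0]/g.shape[1])));cv2.imwrite("pics/o.png",g);print(g.shape)
```

```text
[484.849 -92.813  50.5  ] [520.027 -91.282  60.   ] 185.44033415788184 [ 2.216 -2.174  0.022]
stop [726.646  39.066   0.101] [[-0.486  0.249]
 [ 0.819  0.636]
 [ 1.231 -0.877]
 [ 2.442 -0.429]
 [-0.181  0.942]
 [ 0.068 -0.728]
 [-0.673  2.431]
 [-0.791  0.659]]
(566, 800, 3)
```

View pics/o.png

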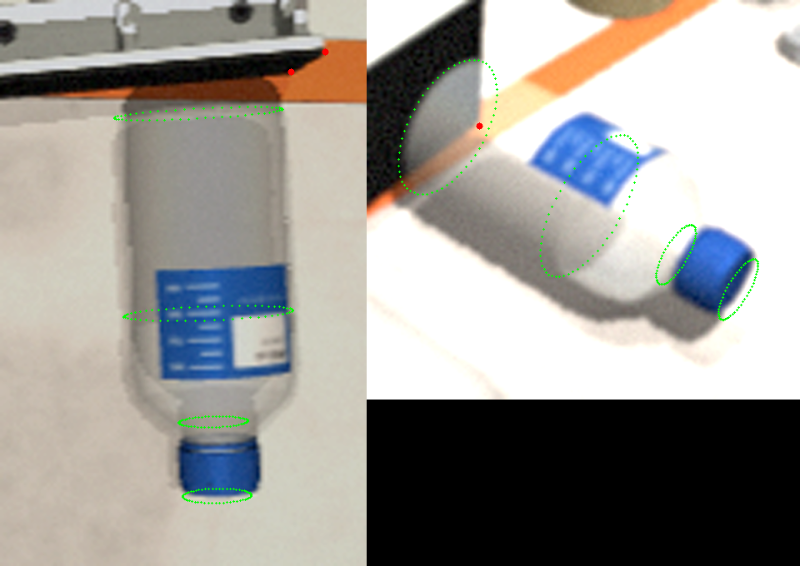

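The overlay matches: the stop's foot is at (727,39), yaw 0.10. The bottle's cap end is at about (485,-92), yaw 0.06, with a gap of about 25 mm. I'll approach with the tool tilted 20°, pointing forward and down.

```bash
cat >> h.py <<'E'
def ori(yaw,tilt):
    f=np.array([np.cos(yaw),np.sin(yaw),0]);u=np.array([0,0,1.]);c,s=np.cos(tilt),np.sin(tilt)
    z=f*s-u*c;x=f*c+u*s
    return R.from_matrix(np.c_[x,np.cross(z,x),z])
def inc(grasp,yaw,tilt,off,s=None):
    "grasp point world -> increment (m, deg) from present"
    s=s or arm.read_state(); r0=R.from_quat(s["ee_rot"]); r1=ori(yaw,tilt)
    tcp=np.asarray(grasp,float)+off*r1.as_matrix()[:,2]
    return np.r_[r0.inv().apply(tcp-s["position"])/1000,np.degrees((r0.inv()*r1).as_rotvec())]
E
python3 - <<'E'
from h import *
np.set_printoptions(precision=4,suppress=True)
s=arm.read_state();print(s["ee_rot"],R.from_quat(s["ee_rot"]).as_matrix())
print(inc((505,-91,170),.062,np.radians(20),25))
E
```

```text
[ 0.9889 -0.1489 -0.      0.    ] [[ 0.9557 -0.2944 -0.    ]
 [-0.2944 -0.9557 -0.    ]
 [ 0.      0.     -1.    ]]
[  0.5174   0.5602   0.0511   3.6083  19.7817 -20.4624]
```

Call:
servo_tool([
  [1,0.06,0.06,0.0,0.5,2,-2],
  [1,0.11,0.12,0.01,1,5,-5],
  [1,0.16,0.175,0.015,1,7,-7],
  [1,0.2,0.22,0.02,1.5,9,-9],
  [1,0.25,0.27,0.025,2,11,-11],
  [1,0.29,0.32,0.03,2,12,-12],
  [1,0.34,0.37,0.035,2.5,14,-14],
  [1,0.38,0.42,0.04,3,16,-16],
  [1,0.43,0.47,0.045,3,17,-17],
  [1,0.475,0.515,0.05,3.5,19,-19],
  [1,0.517,0.56,0.051,3.6,19.8,-20.5],
  [1,0.517,0.56,0.051,3.6,19.8,-20.5],
])

```text
clock: 2.4
position: [506.1, -77.0, 148.0]
ee_rot: [0.984, 0.031, 0.175, -0.005]
contact_force: [0.3, -0.2, 1.0]
gripper_width: 85.2
grasp_force: 0.0
```

Run:
```python
from h import *
np.set_printoptions(precision=4,suppress=True)
s=arm.read_state();print(s["clock"],s["position"],s["joints"],s["contact_force"])
im=arm.get_image("wrist");save(im,"w.png")
print(im["hand_eye"],im["fx"],im["cx"],im["cy"])
print(inc((505,-91,54),.062,np.radians(20),25))
# predict cap end / neck points in wrist image
HE=np.array(im["hand_eye"]);M=R.from_quat(s["ee_rot"]).as_matrix()
for P in((485,-92,50.5),(485,-92,71),(505,-91,71),(520,-90,71)):
    t=M.T@(np.array(P)-s["position"]);c=np.linalg.inv(HE)@np.r_[t,1];c=c[:3]
    th=np.arctan2(np.hypot(c[0],c[1]),c[2]);ph=np.arctan2(c[1],c[0]);print(P,im["cx"]+im["fx"]*th*np.cos(ph),im["cy"]+im["fy"]*th*np.sin(ph))
```

```text
2.4 [506.1349 -76.9862 147.9577] [ 0.1967  0.0706 -0.6439  0.0948 -0.51    1.363 ] [ 0.3344 -0.1629  0.963 ]
[[   0.0011   -0.9517   -0.3069   77.4984]
 [   1.        0.0011    0.       -0.0918]
 [   0.0003   -0.3069    0.9517 -176.2989]
 [   0.        0.        0.        1.    ]] 297.3186396354542 256.1626577629524 197.4872326625781
[-0.0369  0.0081  0.1115  0.1803 -0.1627 -0.2709]
(485, -92, 50.5) 270.09338288121813 244.02282085319496
(485, -92, 71) 271.1584229082798 246.64883884193057
(505, -91, 71) 271.5330975424022 224.73570534748632
(520, -90, 71) 271.5033426259143 208.15923155756798
```

View pics/w.png

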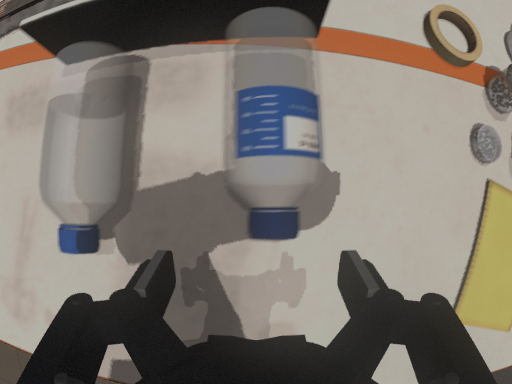

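The wrist view shows the cap at columns 249-299, rows 207-240, within about 2-3 mm of prediction. The fingers straddle it on either side, so I descend.

Call:
servo_tool([
  [1,-0.005,0.0017,0.015,0,0,0],
  [1,-0.015,0.0017,0.045,0,0,0],
  [1,-0.025,0.0017,0.075,0,0,0],
  [1,-0.033,0.0017,0.098,0,0,0],
  [1,-0.037,0.0017,0.11,0,0,0],
  [1,-0.037,0.0017,0.11,0,0,0],
  [1,-0.037,0.0017,0.11,0,0,0],
])

```text
clock: 3.32
position: [510.7, -78.4, 36.9]
ee_rot: [0.985, 0.032, 0.17, -0.01]
contact_force: [-0.7, -0.6, -0.1]
gripper_width: 85.4
grasp_force: 0.0
```

Run:
```python
from h import *
np.set_printoptions(precision=4,suppress=True)
s=arm.read_state();print(s["clock"],s["position"],s["joints"],s["contact_force"])
im=arm.get_image("wrist");save(im,"w2.png")
print(inc((508,-92.5,54),.062,np.radians(20),25))
```

```text
3.325 [510.6967 -78.4492  36.8772] [ 0.1763  0.2691 -0.8021  0.1844 -0.1605  1.282 ] [-0.7081 -0.5754 -0.1424]
[ 0.0026  0.0139  0.0077 -0.5246  0.345   0.056 ]
```

View pics/w2.png

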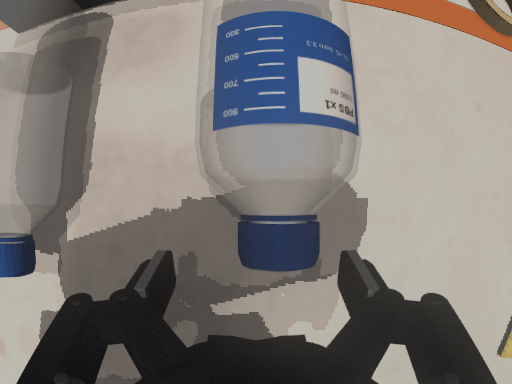

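The wrist picture shows the cap at columns 238-320, rows 216-270, about 10 mm right of the finger midline. Joint 5 has hit its limit at this tilt, so I reduce the tilt to 8°.

Run:
```python
from h import *
np.set_printoptions(precision=4,suppress=True)
s=arm.read_state()
print(inc((508,-92.5,60),.062,np.radians(8),25))
im=arm.get_image("wrist")
HE=np.array(im["hand_eye"]);M=R.from_quat(s["ee_rot"]).as_matrix()
def wr(px,z):
    d=np.array([px[0]-im["cx"],px[1]-im["cy"]])/im["fx"];th=np.hypot(*d);v=np.r_[np.sin(th)*d/th,np.cos(th)]
    v=M@HE[:3,:3]@v;o=M@HE[:3,3]+s["position"];return o+v*(z-o[2])/v[2]
for px,z in(((238,243),50.5),((320,243),50.5),((279,270),60),((279,216),71)): print(px,wr(px,z))
```

```text
[ -0.0006   0.0139   0.0015  -0.5168 -11.6549   0.1107]
(238, 243) [501.6227 -68.1084  50.5   ]
(320, 243) [ 504.6297 -117.9945   50.5   ]
(279, 270) [488.6283 -93.2522  60.    ]
(279, 216) [520.1368 -90.2047  71.    ]
```

Call:
servo_tool([
  [1,-0.001,0.007,0.001,-0.3,-6,0],
  [1,-0.001,0.0139,0.0015,-0.5,-11.7,0.1],
  [1,-0.001,0.0139,0.0015,-0.5,-11.7,0.1],
  [1,-0.001,0.0139,0.0015,-0.5,-11.7,0.1],
])

```text
clock: 3.92
position: [509.4, -92.6, 34.1]
ee_rot: [0.997, 0.031, 0.068, -0.002]
contact_force: [0.3, -0.3, -0.1]
gripper_width: 85.3
grasp_force: 0.0
```

Run:
```python
from h import *
np.set_printoptions(precision=4,suppress=True)
s=arm.read_state();print(s["clock"],s["joints"])
print(inc((507,-93,55),.062,np.radians(8),25))
```

```text
3.925 [ 0.141   0.3349 -0.5782  0.0211 -0.5212  1.4736]
[ 0.0006  0.0003  0.0039 -0.0155  0.1522 -0.0364]
```

Call:
servo_tool([
  [1,0,0,0.004,0,0,0],
  [0,0,0,0.004,0,0,0],
  [0,0,0,0.004,0,0,0],
  [0,0,0,0.004,0,0,0],
  [0,0,0,0.004,0,0,0],
  [0,0,0,0.004,0,0,0],
])

```text
clock: 4.68
position: [510.7, -92.9, 32.0]
ee_rot: [0.997, 0.031, 0.069, -0.002]
contact_force: [-5.8, -0.4, 15.2]
gripper_width: 0.3
grasp_force: 7.7
```

Run:
```python
from h import *
np.set_printoptions(precision=4,suppress=True)
s=arm.read_state();print(s)
# square to stop, 20mm forward along stop normal
g=np.array([507,-93,55.]);f=np.array([np.cos(.101),np.sin(.101),0])
for d in(12,18): print(inc(g+d*f,.101,np.radians(8),25))
```

```text
{'clock': 4.675, 'joints': array([ 0.1403,  0.3401, -0.5778,  0.0227, -0.5163,  1.474 ]), 'joint_vel': array([ 0.0002, -0.0022,  0.0079,  0.0062,  0.0035, -0.0004]), 'joint_efforts': array([  0.6906, -24.2712,  11.7621,   2.0711,   1.3964,  -0.0014]), 'position': array([510.7254, -92.9456,  32.0119]), 'ee_rot': array([ 0.9972,  0.0312,  0.0685, -0.0019]), 'contact_force': array([-5.8484, -0.3908, 15.1863]), 'wrist_torque': array([-0.0993,  1.4536,  0.038 ]), 'grasp_force': 7.706137597560883, 'gripper_width': 0.27281240264994816}
[ 0.0114 -0.0008  0.0034  0.3367  0.1409 -2.1847]
[ 0.0173 -0.001   0.0042  0.3367  0.1409 -2.1847]
```

Run:
```python
from h import *
im=arm.get_image("wrist");S=arm.get_image("scene")
w=im["color"][100:384,100:412];s=cv2.resize(S["color"][130:250,260:400],(364,312),interpolation=cv2.INTER_CUBIC)
w=cv2.resize(w,(343,312));g=np.hstack([w,s])[:,:,::-1];cv2.imwrite("pics/g.png",cv2.convertScaleAbs(g,alpha=1.2))
```

```text
(no output)
```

View pics/g.png

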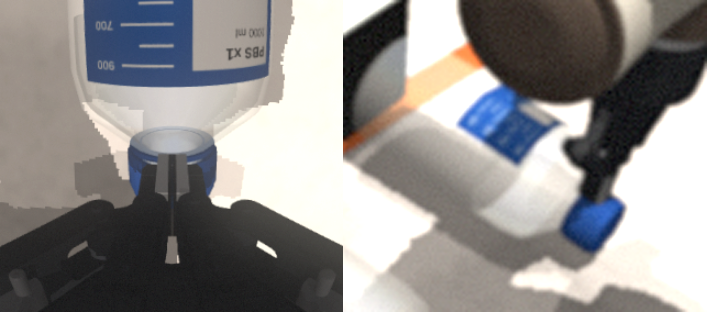

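The fingers shut above the cap's centreline and squeezed past it, tipping the cap down a little: the ring-like cap is at (172,150) in the left crop with the shut fingers over it. I back off straight up, open, and re-measure.

Call:
servo_tool([
  [0,-0.002,0,-0.015,0,0,0],
  [0,-0.005,0,-0.035,0,0,0],
  [0.5,-0.01,0,-0.06,0,0,0],
  [1,-0.012,0,-0.08,0,0,0],
  [1,-0.012,0,-0.08,0,0,0],
  [1,-0.012,0,-0.08,0,0,0],
  [1,-0.012,0,-0.08,0,0,0],
])

```text
clock: 5.65
position: [487.9, -93.9, 107.1]
ee_rot: [0.997, 0.031, 0.068, -0.002]
contact_force: [-0.2, 0.3, -0.2]
gripper_width: 85.1
grasp_force: 0.0
```

Run:
```python
from h import *
np.set_printoptions(precision=4,suppress=True)
s=arm.read_state();print(s["clock"],s["position"],s["joint_vel"])
im=arm.get_image("wrist");S=arm.get_image("scene")
w=cv2.resize(im["color"],(420,315));s2=cv2.resize(S["color"][130:250,220:400],(380,315),interpolation=cv2.INTER_CUBIC)
cv2.imwrite("pics/g2.png",np.hstack([w,s2])[:,:,::-1])
cv2.imwrite("pics/w3raw.png",im["color"][:,:,::-1])
hsv=cv2.cvtColor(im["color"],cv2.COLOR_RGB2HSV)
m=cv2.inRange(hsv,(100,120,40),(130,255,255));N,L,st,c=cv2.connectedComponentsWithStats(m)
HE=np.array(im["hand_eye"]);M=R.from_quat(s["ee_rot"]).as_matrix()
def wr(px,z):
    d=np.array([px[0]-im["cx"],px[1]-im["cy"]])/im["fx"];th=np.hypot(*d);v=np.r_[np.sin(th)*d/th,np.cos(th)]
    v=M@HE[:3,:3]@v;o=M@HE[:3,3]+s["position"];return o+v*(z-o[2])/v[2]
for i in range(1,N):
    if st[i][4]>300:
        x,y,w,h=st[i][:4];print(st[i],c[i],wr((x,y+h/2),50.5),wr((x+w,y+h/2),50.5),wr((x+w/2,y+h),60),wr((x+w/2,y),71))
```

```text
5.65 [487.8635 -93.938  107.0611] [ 0.0011  0.0034  0.0031  0.0035  0.0002 -0.0005]
[ 208   21  105   89 5386] [253.6129  56.6413] [605.3108 -46.8383  50.5   ] [ 611.1367 -133.1131   50.5   ] [568.3999 -92.1992  60.    ] [638.7265 -87.7314  71.    ]
[ 21 204  31  26 663] [ 36.095  216.3997] [460.7117 157.2031  50.5   ] [465.1621 109.3813  50.5   ] [452.4066 125.4414  60.    ] [482.3552 111.6582  71.    ]
```

View pics/g2.png

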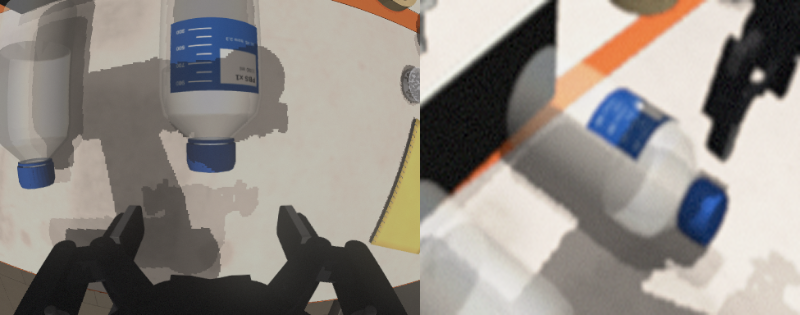

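The bottle is lying flat again with its label up. In the left panel, scaled to 420 px wide, the cap spans columns 187-236 and rows 138-172. Next I re-measure it numerically from the scene, top and wrist cameras.

```bash
cat >> h.py <<'E'
def capmeas():
    np.set_printoptions(precision=4,suppress=True)
    from scipy.optimize import least_squares
    obs=[]
    for c in("top","scene"):
        im=arm.get_image(c);b=[d for d in arm.look_for(c,"labelled_bottle") if d["p"]>.3];s=arm.spot_point(c,"labelled_bottle")
        print(c,[(d["p"],d["box"]) for d in b][:1],[(d["p"],ray(im,d["centre"],50.5)) for d in s][:1])
        if not b: continue
        x,y,w,h=b[0]["box"];m=cv2.inRange(cv2.cvtColor(im["color"],cv2.COLOR_RGB2HSV),(100,110,25),(130,255,255))
        k=np.zeros_like(m);k[max(0,int(y-h/2-6)):int(y+h/2+6),max(0,int(x-w/2-6)):int(x+w/2+6)]=255
        N,L,st,ct=cv2.connectedComponentsWithStats(m&k)
        for i in range(1,N):
            if st[i][4]>60: print("  ",st[i],ct[i],ray(im,ct[i],50.5))
def wray(im,s,px,z):
    HE=np.array(im["hand_eye"]);M=R.from_quat(s["ee_rot"]).as_matrix()
    d=np.array([px[0]-im["cx"],px[1]-im["cy"]])/im["fx"];th=np.hypot(*d);v=np.r_[np.sin(th)*d/th,np.cos(th)]
    v=M@HE[:3,:3]@v;o=M@HE[:3,3]+s["position"];return o+v*(z-o[2])/v[2]
E
python3 - <<'E'
from h import *
capmeas()
s=arm.read_state();im=arm.get_image("wrist")
for px,z in(((228,189),50.5),((288,189),50.5),((258,210),60),((258,168),71)): print(px,wray(im,s,px,z))
E
```

```text
top [(0.71, [300.4, 229.7, 56.7, 119.4])] [(0.63, array([718.3906, -74.2822,  50.5   ]))]
   [288 219  40  34 905] [304.6508 234.2773] [593.3809 -88.5075  50.5   ]
   [294 271  24  18 329] [305.9392 279.8176] [502.9962 -92.4225  50.5   ]
scene [(0.57, [313.1, 186.2, 105.9, 79.6])] [(0.74, array([719.9181, -73.9274,  50.5   ]))]
   [300 164  34  26 465] [315.7634 176.2323] [ 631.0352 -122.3987   50.5   ]
   [343 198  22  25 380] [353.3289 210.    ] [508.2667 -95.2963  50.5   ]
(228, 189) [503.8738 -69.5901  50.5   ]
(288, 189) [ 507.0078 -119.0823   50.5   ]
(258, 210) [489.8381 -95.2675  60.    ]
(258, 168) [524.2612 -92.9935  71.    ]
```

Run:
```python
from h import *
np.set_printoptions(precision=4,suppress=True)
for z in(115,49): print(inc((507,-93.5,z),.065,np.radians(12),27))
```

```text
[ 0.0214  0.0007  0.0225  0.0174  4.1401 -0.1744]
[ 0.0123  0.0007  0.0878  0.0174  4.1401 -0.1744]
```

Call:
servo_tool([
  [1,0.021,0.001,0.022,0,4.1,0],
  [1,0.017,0.001,0.055,0,4.1,0],
  [1,0.0135,0.001,0.079,0,4.1,0],
  [1,0.0125,0.001,0.088,0,4.1,0],
  [1,0.0125,0.001,0.088,0,4.1,0],
  [1,0.0125,0.001,0.088,0,4.1,0],
])

```text
clock: 6.85
position: [513.8, -93.2, 23.6]
ee_rot: [0.994, 0.031, 0.105, -0.003]
contact_force: [0.3, 1.0, -0.7]
gripper_width: 85.3
grasp_force: 0.0
```

Run:
```python
from h import *
np.set_printoptions(precision=4,suppress=True)
s=arm.read_state();print(s["clock"],s["joints"],s["contact_force"]); print(inc((507,-93.5,49),.065,np.radians(12),27))
```

```text
6.85 [ 0.1422  0.3346 -0.646   0.0445 -0.3799  1.4513] [ 0.3398  0.995  -0.6558]
[-0.0014 -0.0002  0.0008  0.0191 -0.0999 -0.1534]
```

Close in small stages while holding this pose.

Call:
servo_tool([
  [0,-0.0015,0,0.001,0,0,0],
  [0,-0.0015,0,0.001,0,0,0],
  [0,-0.0015,0,0.001,0,0,0],
  [0,-0.0015,0,0.001,0,0,0],
  [0,-0.0015,0,0.001,0,0,0],
])

```text
clock: 7.48
position: [511.5, -93.4, 22.2]
ee_rot: [0.994, 0.031, 0.105, -0.003]
contact_force: [-4.9, 2.0, 8.1]
gripper_width: 34.9
grasp_force: 58.4
```

The grip holds, but at 34.9 mm on a 41 mm cap with an 8 N upward force, so it is still above centre. I reopen, go 9 mm lower and close again.

Call:
servo_tool([
  [1,0,0,0,0,0,0],
  [1,0,0,0,0,0,0],
  [1,0,0,0,0,0,0],
  [1,-0.001,0,0.005,0,0,0],
  [1,-0.002,0,0.009,0,0,0],
  [1,-0.002,0,0.009,0,0,0],
  [1,-0.002,0,0.009,0,0,0],
])

```text
clock: 8.35
position: [511.5, -93.4, 11.9]
ee_rot: [0.994, 0.031, 0.104, -0.003]
contact_force: [-0.2, 0.6, -0.3]
gripper_width: 85.2
grasp_force: 0.0
```

Call:
servo_tool([
  [0,0,0,0,0,0,0],
  [0,0,0,0,0,0,0],
  [0,0,0,0,0,0,0],
  [0,0,0,0,0,0,0],
  [0,0,0,0,0,0,0],
])

```text
clock: 8.98
position: [511.5, -93.4, 12.6]
ee_rot: [0.994, 0.031, 0.104, -0.003]
contact_force: [-2.8, 1.2, 5.3]
gripper_width: 38.6
grasp_force: 59.6
```

Run:
```python
from h import *
s=arm.read_state();capmeas();print(s["clock"],s["joints"],s["wrist_torque"])
im=arm.get_image("wrist");save(im,"w9.png")
```

```text
top [(0.96, [301.9, 228.8, 57.5, 118.4])] [(0.69, array([719.3693, -72.6594,  50.5   ]))]
   [288 219  40  34 910] [304.667  234.3901] [593.1568 -88.5432  50.5   ]
   [295 271  24  17 291] [307.     279.4261] [503.8177 -94.5209  50.5   ]
scene [(0.73, [313.0, 186.3, 102.2, 72.7])] [(0.88, array([721.0946, -78.6097,  50.5   ]))]
   [300 164  31  27 468] [315.5235 176.3803] [ 631.06   -121.6208   50.5   ]
   [353 203  14  20  72] [360.3472 212.2083] [ 494.7774 -100.2844   50.5   ]
8.975 [ 0.1424  0.3524 -0.6618  0.0484 -0.3483  1.447 ] [0.2079 0.8296 0.1058]
```

The grip is now firm at 38.6 mm and 60 N. Next I square up by 2.1° of yaw and slide towards the stop.

Call:
servo_tool([
  [0,0.002,0,-0.001,0.1,0,-0.5],
  [0,0.005,0,-0.001,0.2,0,-1],
  [0,0.008,0,0,0.3,0,-1.5],
  [0,0.011,0,0,0.4,0,-2],
  [0,0.014,-0.0005,0.001,0.4,0,-2.1],
  [0,0.017,-0.0006,0.002,0.4,0,-2.1],
  [0,0.017,-0.0006,0.002,0.4,0,-2.1],
])

```text
clock: 10.2
position: [528.8, -91.6, 13.5]
ee_rot: [0.993, 0.05, 0.104, -0.005]
contact_force: [-0.3, 0.4, -2.5]
gripper_width: 38.6
grasp_force: 60.4
```

Call:
servo_tool([
  [0,0.002,0,0.0004,0,0,0],
  [0,0.004,0,0.0008,0,0,0],
  [0,0.004,0,0.0008,0,0,0],
])

```text
clock: 10.58
position: [528.7, -91.8, 12.6]
ee_rot: [0.994, 0.049, 0.1, -0.005]
contact_force: [-7.9, 1.1, 2.0]
gripper_width: 38.8
grasp_force: 61.3
```

The base is against the stop, with 8 N of push. I work out the raising path: the cap point goes back, then forward and up, while the base slides down the face.

Run:
```python
from h import *
capmeas()
t=np.radians(12);Sf,Su=216,213
def FU(a): a=np.radians(a);return Sf*(1-np.cos(a))-50.5*np.sin(a), 50.5*(np.cos(a)-1)+Su*np.sin(a)
def X(a):
    F,U=FU(a);return np.array([np.cos(t)*F+np.sin(t)*U,np.sin(t)*F-np.cos(t)*U])
for a0 in(0,30,60):
    print(a0,[list(np.round((X(a)-X(a0))/1000,4)) for a in range(a0+3,a0+31,3)])
```

```text
top [(0.91, [299.2, 221.1, 58.3, 115.4])] [(0.68, array([737.2606, -68.761 ,  50.5   ]))]
   [285 209  41  36 924] [302.1115 225.2532] [611.2839 -83.1627  50.5   ]
   [294 262  23  17 287] [306.4425 270.4181] [521.6268 -93.1481  50.5   ]
scene [(0.83, [305.4, 183.2, 104.5, 69.8])] []
   [292 162  31  25 434] [307.4539 173.9447] [ 649.1398 -115.1483   50.5   ]
   [346 199  13  20  71] [352.8028 208.1549] [512.2685 -98.8757  50.5   ]
0 [[np.float64(0.0), np.float64(-0.0113)], [np.float64(0.0006), np.float64(-0.0224)], [np.float64(0.0017), np.float64(-0.0331)], [np.float64(0.0033), np.float64(-0.0434)], [np.float64(0.0055), np.float64(-0.0534)], [np.float64(0.0082), np.float64(-0.063)], [np.float64(0.0115), np.float64(-0.0722)], [np.float64(0.0153), np.float64(-0.0809)], [np.float64(0.0196), np.float64(-0.0891)], [np.float64(0.0243), np.float64(-0.0968)]]
30 [[np.float64(0.0053), np.float64(-0.0072)], [np.float64(0.011), np.float64(-0.0138)], [np.float64(0.0172), np.float64(-0.0199)], [np.float64(0.0238), np.float64(-0.0254)], [np.float64(0.0308), np.float64(-0.0303)], [np.float64(0.0383), np.float64(-0.0346)], [np.float64(0.0461), np.float64(-0.0383)], [np.float64(0.0543), np.float64(-0.0414)], [np.float64(0.0628), np.float64(-0.0438)], [np.float64(0.0716), np.float64(-0.0456)]]
60 [[np.float64(0.0091), np.float64(-0.0011)], [np.float64(0.0185), np.float64(-0.0016)], [np.float64(0.0281), np.float64(-0.0014)], [np.float64(0.0379), np.float64(-0.0006)], [np.float64(0.0479), np.float64(0.0009)], [np.float64(0.0581), np.float64(0.003)], [np.float64(0.0684), np.float64(0.0058)], [np.float64(0.0787), np.float64(0.0092)], [np.float64(0.0892), np.float64(0.0132)], [np.float64(0.0997), np.float64(0.0178)]]
```

Call:
servo_tool([
  [0,0,0,-0.0113,0,0,0],
  [0,0.0006,0,-0.0224,0,0,0],
  [0,0.0017,0,-0.0331,0,0,0],
  [0,0.0033,0,-0.0434,0,0,0],
  [0,0.0055,0,-0.0534,0,0,0],
  [0,0.0055,0,-0.0534,0,0,0],
])

```text
clock: 11.62
position: [528.6, -91.9, 68.7]
ee_rot: [0.993, 0.049, 0.106, -0.005]
contact_force: [0.2, -1.0, -3.4]
gripper_width: 38.6
grasp_force: 61.2
```

Run:
```python
from h import *
s=arm.read_state();print(s["clock"],s["wrist_torque"],s["joints"]);capmeas()
```

```text
11.625 [-0.27669595  1.12504938 -0.14375844] [ 0.13570682  0.28       -0.55498275  0.01663878 -0.52272965  1.52038134]
top [(0.88, [302.8, 222.5, 60.7, 119.4])] [(0.79, array([722.2066, -73.4192,  50.5   ]))]
   [286 209  43  36 976] [303.9211 224.4723] [612.9165 -86.7564  50.5   ]
   [297 268  24  19 345] [309.971  276.4261] [ 509.8848 -100.3432   50.5   ]
scene [(0.98, [312.5, 176.4, 106.7, 56.9])] [(0.74, array([727.0235, -75.1151,  50.5   ]))]
   [294 154  31  19 360] [308.3028 162.4972] [ 675.968 -148.11    50.5  ]
   [342 178  23  22 182] [357.0275 190.5604] [ 539.0733 -149.0343   50.5   ]
```

```bash
cat >> h.py <<'E'
def tri(T,S,a,b):
    from scipy.optimize import least_squares
    r=least_squares(lambda P:np.r_[proj(T,[P])[0]-a,proj(S,[P])[0]-b],[600,-80,80]);return r.x,r.fun
E
python3 - <<'E'
from h import *
np.set_printoptions(precision=2,suppress=True)
T=arm.get_image("top");S=arm.get_image("scene")
for n,a,b in(("label before",(302.1,225.3),(307.5,173.9)),("label now",(303.9,224.5),(308.3,162.5)),("cap now",(310,276.4),(357,190.6))): print(n,*tri(T,S,a,b))
E
```

```text
label before [615.25 -77.44  91.58] [-0.87 -0.96  1.41 -0.06]
label now [617.76 -78.53 119.27] [-0.62 -0.69  1.03 -0.04]
cap now [514.78 -97.64  96.39] [ 1.39  1.7  -2.26  0.21]
```

The label rose 28 mm against an expected 28.4 mm, so the cap is pivoting in the fingers and the base is still on the stop. I continue to 45° with a little forward bias.

Call:
servo_tool([
  [0,0.0032,0,-0.0096,0,0,0],
  [0,0.007,0,-0.0188,0,0,0],
  [0,0.0113,0,-0.0273,0,0,0],
  [0,0.0156,0,-0.0355,0,0,0],
  [0,0.0203,0,-0.0431,0,0,0],
  [0,0.0256,0,-0.0503,0,0,0],
  [0,0.0313,0,-0.0569,0,0,0],
  [0,0.0375,0,-0.063,0,0,0],
  [0,0.0441,0,-0.0685,0,0,0],
  [0,0.0511,0,-0.0734,0,0,0],
  [0,0.0511,0,-0.0734,0,0,0],
])

```text
clock: 13.4
position: [562.4, -88.3, 150.2]
ee_rot: [0.993, 0.049, 0.105, -0.005]
contact_force: [-0.0, -0.9, -2.0]
gripper_width: 37.5
grasp_force: 60.6
```

Run:
```python
from h import *
s=arm.read_state();print(s["clock"],s["wrist_torque"],s["joints"]);capmeas()
```

```text
13.4 [-0.05198579  0.92294376  0.03808835] [ 0.13341423  0.22731914 -0.37271528  0.01121898 -0.76049035  1.52964623]
top [(0.56, [305.4, 220.1, 62.9, 106.8])] [(0.86, array([692.3303, -70.0689,  50.5   ]))]
   [287 199  45  32 789] [304.2662 212.3878] [637.0898 -87.0841  50.5   ]
   [302 256  24  19 348] [313.8448 264.4282] [ 533.8206 -107.7105   50.5   ]
scene [(0.85, [311.4, 165.5, 98.2, 67.2])] [(0.83, array([699.7704, -72.7778,  50.5   ]))]
   [336 135  25  27 369] [350.3523 149.9295] [ 639.5257 -258.0147   50.5   ]
   [289 140  19  15  97] [297.9588 147.3402] [ 733.7799 -175.475    50.5   ]
```

Run:
```python
from h import *
np.set_printoptions(precision=2,suppress=True)
T=arm.get_image("top");bt=arm.spot_point("top","labelled_bottle");S=arm.get_image("scene");bs=arm.spot_point("scene","labelled_bottle")
print("base",*tri(T,S,bt[0]["centre"],bs[0]["centre"]),bt[0]["centre"],bs[0]["centre"])
print("cap",*tri(T,S,(313.8,264.4),(350.4,149.9)))
n=np.array([-.995,-.101])
o=np.array([726.6,39.1])
for a in(45,43,47):
    a=np.radians(a);b=np.r_[o+n*50.5*np.sin(a)+np.array([-.101,.995])*(-112),50.5*np.cos(a)];d=np.r_[n*np.cos(a),np.sin(a)]
    print(b,b+d*210,proj(T,[b,b+d*210]),proj(S,[b,b+d*210]))
```

```text
Traceback (most recent call last):
IndexError: list index out of range
```

```bash
cat > v.py <<'E'
from h import *
import sys
np.set_printoptions(precision=2,suppress=True)
def get(c):
    o=[];im=None
    for _ in range(3):
        im=arm.get_image(c);b=arm.spot_point(c,"labelled_bottle")
        if b and b[0]["p"]>.4:o.append(b[0]["centre"])
    return im,np.array(o)
T,bt=get("top");S,bs=get("scene");print(bt,bs)
if len(bt) and len(bs): print("base",*tri(T,S,bt.mean(0),bs.mean(0)))
n=np.array([-.995,-.101]);o=np.array([726.6,39.1])
for a in map(float,sys.argv[1:]):
    a=np.radians(a);b=np.r_[o+n*50.5*np.sin(a)+np.array([-.101,.995])*(-112),50.5*np.cos(a)];d=np.r_[n*np.cos(a),np.sin(a)]
    print(b,b+d*210,proj(T,[b,b+d*210]).ravel(),proj(S,[b,b+d*210]).ravel())
E
python3 v.py 43 45 47; python3 -c "
from h import *
T=arm.get_image('top');S=arm.get_image('scene');print('cap',*tri(T,S,(313.8,264.4),(350.4,149.9)))"
```

```text
[[296.9 181.5]
 [293.6 182.2]
 [298.7 180.9]] [[276.9 177.8]
 [279.  174.2]
 [279.6 177.8]]
base [698.66 -72.06  37.87] [ 0.31  0.32 -0.5   0.  ]
[703.64 -75.82  36.93] [550.83 -91.33 180.15] [298.55 179.47 313.85 265.54] [277.61 175.2  343.43 149.23]
[702.38 -75.95  35.71] [554.63 -90.94 184.2 ] [298.55 180.12 313.95 263.63] [278.03 175.84 341.94 146.67]
[701.16 -76.07  34.44] [558.66 -90.54 188.03] [298.55 180.75 314.03 261.54] [278.43 176.49 340.33 144.16]
cap [547.43144523 -95.78908985 177.34717713] [ 2.44842901  2.95823378 -4.20523923  0.36646919]
```

Call:
servo_tool([
  [0,0.0015,0,0.0003,0,0,0],
  [0,0.003,0,0.0006,0,0,0],
  [0,0.003,0,0.0006,0,0,0],
])

```text
clock: 14.98
position: [564.3, -88.4, 150.6]
ee_rot: [0.993, 0.05, 0.104, -0.005]
contact_force: [-5.7, 0.6, 4.9]
gripper_width: 37.7
grasp_force: 61.6
```

Now the force shows the base pressed against both the face and the worktop. I continue to 63°.

Call:
servo_tool([
  [0,0.0075,0,-0.0043,0,0,0],
  [0,0.0153,0,-0.008,0,0,0],
  [0,0.0235,0,-0.0111,0,0,0],
  [0,0.032,0,-0.0135,0,0,0],
  [0,0.0408,0,-0.0153,0,0,0],
  [0,0.0499,0,-0.0164,0,0,0],
  [0,0.0499,0,-0.0164,0,0,0],
])

```text
clock: 15.85
position: [610.7, -83.5, 176.1]
ee_rot: [0.993, 0.049, 0.105, -0.005]
contact_force: [0.4, -0.1, -4.8]
gripper_width: 32.8
grasp_force: 55.9
```

The grip is narrowing and the tool carries the full weight, so the grip point is about 4 mm too high. I correct down and slightly forward.

Call:
servo_tool([
  [0,0.0005,0,0.002,0,0,0],
  [0,0.001,0,0.004,0,0,0],
  [0,0.001,0,0.004,0,0,0],
])

```text
clock: 16.23
position: [613.2, -83.8, 175.9]
ee_rot: [0.993, 0.05, 0.107, -0.004]
contact_force: [-3.7, -0.3, 7.8]
gripper_width: 32.6
grasp_force: 57.5
```

```bash
python3 v.py 58 60 63; python3 -c "
from h import *
capmeas();print(arm.read_state()['clock'])
w=arm.get_image('wrist');save(w,'w10.png')"
```

```text
[[298.9 185. ]
 [296.8 186.3]
 [294.8 184.8]] [[281.4 182.7]
 [279.2 181.5]
 [280.7 177.1]]
base [691.76 -73.12  30.09] [ 0.02  0.02 -0.03  0.  ]
[695.3  -76.67  26.76] [584.57 -87.91 204.85] [298.46 183.76 313.93 247.05] [280.35 180.15 329.47 131.51]
[694.4  -76.76  25.25] [589.92 -87.36 207.12] [298.44 184.23 313.82 243.9 ] [280.65 180.82 327.17 129.46]
[693.14 -76.88  22.93] [598.28 -86.51 210.04] [298.39 184.88 313.59 238.91] [281.05 181.83 323.56 126.55]
top [(0.96, [303.8, 204.6, 65.2, 73.1])] [(0.82, array([695.344 , -69.8208,  50.5   ]))]
   [287 185  41  24 500] [302.438 194.538] [672.7972 -82.8842  50.5   ]
   [303 231  20  10 143] [312.5245 235.014 ] [ 592.2361 -104.2476   50.5   ]
scene [(0.97, [302.8, 155.5, 78.9, 85.2])] [(0.59, array([670.155 , -54.5357,  50.5   ]))]
   [317 113  26  29 475] [330.1621 128.3368] [ 734.009  -297.6234   50.5   ]
17.125
```

Run:
```python
from h import *
S=arm.get_image("scene");w=cv2.imread("pics/w10.png")
a=cv2.resize(w[100:384,120:400],(394,400));b=cv2.resize(S["color"][70:220,250:400][:,:,::-1],(400,400),interpolation=cv2.INTER_CUBIC)
cv2.imwrite("pics/g3.png",cv2.convertScaleAbs(np.hstack([a,b]),alpha=1.4))
```

```text
(no output)
```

View pics/g3.png

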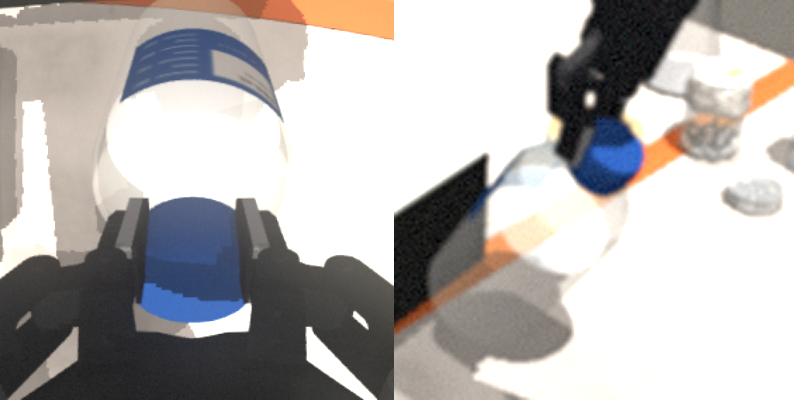

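The last picture shows the pads gripping only the wall-side chord of the cap, with the cap circle at about (610,155) right of the pad at (575,140). The bottle is at about 60°. I turn the tool about the grip to line the pads up with the cap's axis before going on.

Call:
servo_tool([
  [0,0.0015,0,0,0,4.5,0],
  [0,0.003,0,-0.0002,0,9,0],
  [0,0.0047,0,-0.0006,0,13.5,0],
  [0,0.0062,0,-0.001,0,18,0],
  [0,0.0062,0,-0.001,0,18,0],
])

```text
clock: 17.85
position: [616.2, -83.1, 174.9]
ee_rot: [0.965, 0.048, 0.258, -0.012]
contact_force: [-0.2, 0.1, -0.4]
gripper_width: 0.2
grasp_force: 0.0
```

```bash
python3 v.py 0 60 90; python3 -c "
from h import *
capmeas();print(arm.read_state()['clock'])
T=arm.get_image('top');S=arm.get_image('scene');save(T,'t9.png');save(S,'s9.png')
print([ (arm.look_for(c,'plain_bottle')[:1]) for c in('top','scene')])"
```

```text
[[300.  210.1]
 [301.8 206.5]
 [298.9 210.1]] [[298.  180.1]
 [295.7 178.9]
 [296.6 181.7]]
base [644.94 -77.46  56.46] [-0.44 -0.47  0.71 -0.02]
[737.91 -72.34  50.5 ] [528.96 -93.55  50.5 ] [297.68 162.11 306.7  266.72] [266.14 164.52 344.54 205.29]
[694.4  -76.76  25.25] [589.92 -87.36 207.12] [298.44 184.23 313.82 243.9 ] [280.65 180.82 327.17 129.46]
[687.66 -77.44   0.  ] [687.66 -77.44 210.  ] [297.66 187.87 308.8  183.89] [282.63 190.37 285.77 110.8 ]
top [(0.97, [300.1, 266.4, 53.9, 117.6])] [(0.77, array([642.907 , -78.6551,  50.5   ]))]
   [297 310   6  16  61] [299.6721 317.7869] [427.8358 -81.106   50.5   ]
scene [(0.73, [343.8, 201.4, 114.2, 79.1])] [(0.92, array([642.1322, -78.5029,  50.5   ]))]
   [330 180  39  28 528] [347.6856 193.1686] [ 547.5373 -128.0474   50.5   ]
   [376 216  23  25 401] [387.0324 227.8753] [ 433.9519 -102.0202   50.5   ]
18.75
[[{'box': [198.1, 242.9, 51.5, 117.9], 'p': 0.7}], [{'box': [250.7, 248.0, 113.2, 101.8], 'p': 0.57}]]
```

The cap slipped out and the bottle lay back down, base at about (644,-78), cap at about (433,-100), roughly square to the stop. I had gripped near the cap's end (s≈214), so I retake it deeper. First I fetch it from above.

Run:
```python
from h import *
np.set_printoptions(precision=4,suppress=True)
print(arm.read_state()["joints"]);print(inc((440,-98,130),.1,0,27))
```

```text
[ 0.1361  0.1761 -0.493   0.0509 -0.3794  1.4919]
[ -0.1898  -0.0025  -0.027    0.0413 -29.9707  -0.0323]
```

Call:
servo_tool([
  [0.5,-0.03,-0.0004,-0.01,0,-5,0],
  [1,-0.07,-0.001,-0.02,0,-12,0],
  [1,-0.12,-0.0017,-0.033,0,-20,0],
  [1,-0.16,-0.002,-0.042,0,-27,0],
  [1,-0.18,-0.0025,-0.044,0,-30,0],
  [1,-0.18,-0.0025,-0.044,0,-30,0],
  [1,-0.18,-0.0025,-0.044,0,-30,0],
])

```text
clock: 19.82
position: [440.8, -98.0, 122.8]
ee_rot: [0.999, 0.05, 0.001, 0.0]
contact_force: [0.1, 0.3, 0.7]
gripper_width: 85.3
grasp_force: 0.0
```

Run:
```python
from h import *
np.set_printoptions(precision=4,suppress=True)
s=arm.read_state();print(s["clock"],s["position"],s["joints"])
im=arm.get_image("wrist");save(im,"w11.png")
print(arm.spot_point("wrist","labelled_bottle"),arm.look_for("wrist","labelled_bottle"))
h=cv2.cvtColor(im["color"],cv2.COLOR_RGB2HSV);m=cv2.inRange(h,(100,110,20),(130,255,255));N,L,st,c=cv2.connectedComponentsWithStats(m)
for i in range(1,N):
    x,y,w,hh,A=st[i]
    if A>200: print(st[i],c[i],[wray(im,s,p,z) for p,z in(((x,y+hh/2),50.5),((x+w,y+hh/2),50.5),((x+w/2,y+hh),60),((x+w/2,y),71))])
print(inc((440,-98,49),.1,0,27))
```

```text
19.825 [440.7866 -98.0197 122.8443] [ 0.1435  0.1646 -0.5109  0.001  -0.8941  1.5261]
[] [{'box': [260.4, 114.3, 122.4, 228.6], 'p': 0.83}]
[ 212   56  105   92 6264] [255.8064  95.6839] [array([517.2438, -53.6371,  50.5   ]), array([ 526.5199, -140.2741,   50.5   ]), array([ 483.9184, -100.4557,   60.    ]), array([556.1861, -92.6492,  71.    ])]
[ 21 137  32  28 724] [ 36.5525 150.6215] [array([465.0535, 155.9556,  50.5   ]), array([466.5149, 107.7743,  50.5   ]), array([453.455 , 123.5794,  60.    ]), array([483.4408, 111.6888,  71.    ])]
[ 231  196   51   33 1293] [255.5213 212.6705] [array([422.1294, -77.3046,  50.5   ]), array([ 426.6949, -122.703 ,   50.5   ]), array([ 412.6092, -101.1777,   60.    ]), array([446.2412, -97.7495,  71.    ])]
[-0.0006 -0.0001  0.1009  0.0334 -0.0431 -0.0416]
```

Run:
```python
from h import *
np.set_printoptions(precision=4,suppress=True)
print(inc((432,-99.2,41),.1,np.radians(6),27),inc((432,-99.2,110),.1,np.radians(6),27))
```

```text
[-0.0058  0.0003  0.1087  0.0356  5.9569 -0.0398] [-0.0058  0.0003  0.0397  0.0356  5.9569 -0.0398]
```

Call:
servo_tool([
  [1,-0.006,0.0003,0.03,0,6,0],
  [1,-0.006,0.0003,0.06,0,6,0],
  [1,-0.006,0.0003,0.09,0,6,0],
  [1,-0.006,0.0003,0.108,0,6,0],
  [1,-0.006,0.0003,0.108,0,6,0],
  [0,-0.006,0.0003,0.108,0,6,0],
  [0,-0.006,0.0003,0.108,0,6,0],
  [0,-0.006,0.0003,0.108,0,6,0],
  [0,-0.006,0.0003,0.108,0,6,0],
])

```text
clock: 21.1
position: [434.6, -99.1, 15.9]
ee_rot: [0.997, 0.05, 0.053, -0.002]
contact_force: [-2.0, 0.7, 8.0]
gripper_width: 38.0
grasp_force: 59.2
```

Call:
servo_tool([
  [0,0.008,0,-0.001,0,0,0],
  [0,0.022,0,0.0,0,0,0],
  [0,0.038,0,0.002,0,0,0],
  [0,0.054,0,0.0035,0,0,0],
  [0,0.069,0,0.005,0,0,0],
  [0,0.08,0,0.0065,0,0,0],
  [0,0.083,0,0.007,0,0,0],
  [0,0.083,0,0.0075,0,0,0],
  [1,0.083,0,0.0085,0,0,0],
  [1,0.083,0,0.0085,0,0,0],
  [1,0.083,0,0.0085,0,0,0],
])

```text
clock: 22.48
position: [517.4, -90.7, 15.0]
ee_rot: [0.997, 0.05, 0.053, -0.002]
contact_force: [-0.1, -1.0, 0.1]
gripper_width: 85.4
grasp_force: 0.0
```

Run:
```python
from h import *
np.set_printoptions(precision=4,suppress=True)
capmeas()
s=arm.read_state();print(s["clock"],s["joints"])
im=arm.get_image("wrist");save(im,"w12.png")
h=cv2.cvtColor(im["color"],cv2.COLOR_RGB2HSV);m=cv2.inRange(h,(100,110,20),(130,255,255));N,L,st,c=cv2.connectedComponentsWithStats(m)
for i in range(1,N):
    x,y,w,hh,A=st[i]
    if A>200: print(st[i],[wray(im,s,p,z) for p,z in(((x,y+hh/2),50.5),((x+w,y+hh/2),50.5),((x+w/2,y+hh),60),((x+w/2,y),71))])
for t in(18,20): print(inc((523,-91.5,42),.1,np.radians(t),27))
```

```text
top [(0.9, [299.2, 223.4, 58.0, 111.8])] [(0.68, array([729.525 , -65.2629,  50.5   ]))]
   [286 214  40  35 945] [302.5492 229.854 ] [602.1177 -84.1767  50.5   ]
   [293 267  24  13 201] [303.7711 272.99  ] [516.4151 -87.9067  50.5   ]
scene [(0.9, [310.4, 183.2, 103.1, 75.5])] [(0.64, array([733.8956, -72.8177,  50.5   ]))]
   [296 164  33  25 424] [311.1344 175.9717] [ 638.7162 -115.6813   50.5   ]
   [346 199  14  22 179] [352.9609 209.933 ] [508.8926 -94.9186  50.5   ]
22.775 [ 0.1387  0.3886 -0.5482  0.0092 -0.5298  1.5237]
[  169     0   192   148 19309] [array([603.8628, -37.5196,  50.5   ]), array([ 614.561 , -134.9831,   50.5   ]), array([570.3145, -89.398 ,  60.    ]), array([638.0196, -82.3866,  71.    ])]
[227 237  53   8 221] [array([519.7201, -74.9017,  50.5   ]), array([ 522.5462, -102.7599,   50.5   ]), array([522.5904, -88.7739,  60.    ]), array([530.6775, -88.0684,  71.    ])]
[  0 241  13  46 418] [array([474.5343,  98.5918,  50.5   ]), array([478.1946,  82.0115,  50.5   ]), array([462.8681,  85.0837,  60.    ]), array([506.6872,  61.4592,  71.    ])]
[ 211  245   74   50 1961] [array([501.5895, -67.2432,  50.5   ]), array([ 505.8525, -107.6628,   50.5   ]), array([493.6504, -88.6655,  60.    ]), array([526.5574, -85.9538,  71.    ])]
[ 0.0142  0.0014 -0.      0.0394 12.0223 -0.0332]
[ 0.0152  0.0014 -0.0002  0.04   14.0223 -0.0326]
```

Run:
```python
from h import *
np.set_printoptions(precision=4,suppress=True)
print(inc((521,-86.5,38),.1,np.radians(18),27))
```

```text
[ 0.0123 -0.0038  0.0038  0.0394 12.0223 -0.0332]
```

Call:
servo_tool([
  [1,0.006,-0.0038,0.001,0,6,0],
  [1,0.0123,-0.0038,0.0038,0,12,0],
  [1,0.0123,-0.0038,0.0038,0,12,0],
  [0,0.0123,-0.0038,0.0038,0,12,0],
  [0,0.0123,-0.0038,0.0038,0,12,0],
  [0,0.0123,-0.0038,0.0038,0,12,0],
  [0,0.0123,-0.0038,0.0038,0,12,0],
])

```text
clock: 23.7
position: [530.6, -85.6, 13.2]
ee_rot: [0.986, 0.049, 0.157, -0.008]
contact_force: [-0.8, -0.9, 4.2]
gripper_width: 39.1
grasp_force: 59.6
```

Run:
```python
from h import *
np.set_printoptions(precision=4,suppress=True)
s=arm.read_state();print(s["clock"],s["joints"],s["wrist_torque"],R.from_quat(s["ee_rot"]).as_matrix()[:,2])
```

```text
23.7 [ 0.1514  0.3499 -0.7203  0.0907 -0.1859  1.4324] [-0.3239  0.4195 -0.1054] [ 0.3092  0.0302 -0.9505]
```

Call:
servo_tool([
  [1,0,0,0,0,0,0],
  [1,0,0,0,0,0,0],
  [1,-0.003,0,0.004,0,-4,0],
  [1,-0.004,0,0.0067,0,-4,0],
  [1,-0.004,0,0.0067,0,-4,0],
  [0,-0.004,0,0.0067,0,-4,0],
  [0,-0.004,0,0.0067,0,-4,0],
  [0,-0.004,0,0.0067,0,-4,0],
  [0,-0.004,0,0.0067,0,-4,0],
])

```text
clock: 24.82
position: [527.3, -86.0, 5.1]
ee_rot: [0.991, 0.049, 0.122, -0.006]
contact_force: [-2.6, -0.8, 5.5]
gripper_width: 39.2
grasp_force: 59.7
```

Run:
```python
from h import *
np.set_printoptions(precision=4,suppress=True)
s=arm.read_state();print(s["clock"],s["joints"],s["wrist_torque"],R.from_quat(s["ee_rot"]).as_matrix()[:,2])
```

```text
24.825 [ 0.1502  0.3761 -0.6602  0.045  -0.2911  1.4785] [-0.1141  0.7862  0.0452] [ 0.2405  0.0233 -0.9704]
```

The grip width has levelled off at 39.2 mm, which indicates the full diameter. Now I slide on to the stop.

Call:
servo_tool([
  [0,0.003,0,0.0,0,0,0],
  [0,0.007,0,0.001,0,0,0],
  [0,0.011,0,0.002,0,0,0],
  [0,0.014,0,0.003,0,0,0],
  [0,0.016,0,0.003,0,0,0],
  [0,0.016,0,0.003,0,0,0],
])

```text
clock: 25.58
position: [533.8, -85.9, 4.5]
ee_rot: [0.992, 0.048, 0.113, -0.005]
contact_force: [-23.3, 1.1, 27.2]
gripper_width: 39.5
grasp_force: 62.1
```

Call:
servo_tool([
  [0,-0.003,0,-0.003,0,0,0],
  [0,-0.0058,0,-0.0056,0,0,0],
  [0,-0.0058,0,-0.0056,0,0,0],
])

```text
clock: 25.95
position: [534.0, -85.4, 8.3]
ee_rot: [0.992, 0.049, 0.119, -0.006]
contact_force: [-4.4, -0.3, -3.7]
gripper_width: 39.1
grasp_force: 60.6
```

```bash
cat > path.py <<'E'
import numpy as np
t=np.radians(14);Sf,Su,e=211,208,3
def X(a):
    a=np.radians(a);F=Sf*(1-np.cos(a))-(50.5-e)*np.sin(a);U=(50.5+e)*(np.cos(a)-1)+Su*np.sin(a)
    return np.array([np.cos(t)*F+np.sin(t)*U,np.sin(t)*F-np.cos(t)*U])/1000
for a0,a1 in((0,30),(30,60),(60,90)):
    print(a0,[[float(v) for v in np.round(X(a)-X(a0),4)] for a in range(a0+3,a1+1,3)])
E
python3 path.py
```

```text
0 [[0.0005, -0.011], [0.0015, -0.0217], [0.003, -0.0321], [0.0051, -0.0421], [0.0076, -0.0517], [0.0107, -0.0609], [0.0143, -0.0696], [0.0183, -0.0779], [0.0228, -0.0856], [0.0278, -0.0929]]
30 [[0.0054, -0.0067], [0.0113, -0.0129], [0.0176, -0.0184], [0.0243, -0.0234], [0.0314, -0.0278], [0.0388, -0.0316], [0.0466, -0.0347], [0.0547, -0.0373], [0.0631, -0.0392], [0.0717, -0.0404]]
60 [[0.0089, -0.0006], [0.0181, -0.0005], [0.0274, 0.0002], [0.037, 0.0015], [0.0467, 0.0035], [0.0565, 0.0062], [0.0664, 0.0094], [0.0764, 0.0133], [0.0864, 0.0178], [0.0965, 0.0229]]
```

Call:
servo_tool([
  [0,0.0005,0,-0.009,0,0,0],
  [0,0.0015,0,-0.0197,0,0,0],
  [0,0.003,0,-0.0301,0,0,0],
  [0,0.0051,0,-0.0401,0,0,0],
  [0,0.0076,0,-0.0497,0,0,0],
  [0,0.0107,0,-0.0589,0,0,0],
  [0,0.0107,0,-0.0589,0,0,0],
])

```text
clock: 26.82
position: [534.1, -85.1, 70.7]
ee_rot: [0.991, 0.049, 0.123, -0.006]
contact_force: [0.7, 0.1, -4.3]
gripper_width: 39.2
grasp_force: 61.0
```

Call:
servo_tool([
  [0,0.0015,0,0.0015,0,0,0],
  [0,0.005,0,-0.0065,0,0,0],
  [0,0.01,0,-0.0143,0,0,0],
  [0,0.0145,0,-0.022,0,0,0],
  [0,0.0195,0,-0.0293,0,0,0],
  [0,0.0249,0,-0.036,0,0,0],
  [0,0.0308,0,-0.0422,0,0,0],
  [0,0.0308,0,-0.0422,0,0,0],
])

```text
clock: 27.82
position: [553.5, -83.3, 118.8]
ee_rot: [0.991, 0.049, 0.122, -0.006]
contact_force: [-2.1, -0.2, -2.5]
gripper_width: 39.3
grasp_force: 60.6
```

Call:
servo_tool([
  [0,0.0066,0,-0.005,0,0,0],
  [0,0.0134,0,-0.0097,0,0,0],
  [0,0.0206,0,-0.014,0,0,0],
  [0,0.0281,0,-0.0176,0,0,0],
  [0,0.036,0,-0.0206,0,0,0],
  [0,0.0441,0,-0.0232,0,0,0],
  [0,0.0441,0,-0.0232,0,0,0],
])

```text
clock: 28.7
position: [591.2, -79.3, 152.3]
ee_rot: [0.991, 0.049, 0.123, -0.006]
contact_force: [-2.7, 0.2, -0.2]
gripper_width: 38.8
grasp_force: 61.0
```

Call:
servo_tool([
  [0,0.0084,0,-0.0019,0,0,0],
  [0,0.017,0,-0.0029,0,0,0],
  [0,0.0259,0,-0.0034,0,0,0],
  [0,0.0351,0,-0.0032,0,0,0],
  [0,0.0444,0,-0.0024,0,0,0],
  [0,0.054,0,-0.0011,0,0,0],
  [0,0.054,0,-0.0011,0,0,0],
])

```text
clock: 29.58
position: [644.3, -74.2, 166.9]
ee_rot: [0.991, 0.049, 0.125, -0.006]
contact_force: [-1.1, -0.5, 1.4]
gripper_width: 37.4
grasp_force: 59.2
```

```bash
python3 v.py 70 72 75; python3 -c "
from h import *
capmeas()"
```

```text
[[294.2 187.4]
 [291.5 185.2]
 [292.4 186.1]] [[279.9 183.5]
 [276.9 184.1]]
base [689.98 -64.95  25.91] [ 0.01  0.01 -0.02  0.  ]
[690.69 -77.13  17.27] [619.23 -84.39 214.61] [298.25 186.16 312.81 226.13] [281.82 184.15 314.49 120.6 ]
[690.12 -77.19  15.61] [625.55 -83.75 215.33] [298.2  186.46 312.52 222.23] [281.99 184.81 311.76 119.13]
[689.38 -77.27  13.07] [635.3  -82.76 215.91] [298.13 186.86 312.04 216.19] [282.21 185.79 307.58 117.13]
top [(0.71, [239.6, 154.9, 189.5, 38.4])] [(0.83, array([685.4632, -68.571 ,  50.5   ]))]
scene [(0.78, [294.9, 154.4, 71.4, 89.1])] [(0.79, array([658.1899, -40.8336,  50.5   ]))]
   [305 107  25  28 453] [316.819  121.5982] [ 779.3924 -297.9168   50.5   ]
```

Call:
servo_tool([
  [0,0.0097,0,0.002,0,0,0],
  [0,0.0195,0,0.0047,0,0,0],
  [0,0.0294,0,0.0079,0,0,0],
  [0,0.0394,0,0.0118,0,0,0],
  [0,0.0445,0,0.014,0,0,0],
  [0,0.0494,0,0.0163,0,0,0],
  [0,0.0545,0,0.0188,0,0,0],
  [0,0.0545,0,0.0188,0,0,0],
])

```text
clock: 31.48
position: [698.4, -68.7, 159.1]
ee_rot: [0.991, 0.049, 0.121, -0.006]
contact_force: [-1.0, 0.0, -1.0]
gripper_width: -0.0
grasp_force: 0.0
```

```bash
python3 v.py 85 88 90; python3 -c "
from h import *
capmeas()"
```

```text
[[293.4 188.3]
 [294.7 184.9]
 [292.1 186.3]] [[281.5 189.2]
 [279.2 187.4]
 [283.8 185.3]]
base [688.06 -69.11  14.11] [ 0.86  0.9  -1.36  0.01]
[687.86 -77.42   4.4 ] [669.64 -79.27 213.6 ] [297.83 187.71 310.02 194.91] [282.62 188.9  293.12 112.22]
[687.7  -77.44   1.76] [680.4  -78.18 211.63] [297.73 187.83 309.31 188.31] [282.64 189.79 288.71 111.29]
[687.66 -77.44   0.  ] [687.66 -77.44 210.  ] [297.66 187.87 308.8  183.89] [282.63 190.37 285.77 110.8 ]
top [(0.69, [291.4, 186.9, 42.1, 42.4])] [(0.75, array([684.2079, -65.9816,  50.5   ]))]
   [280 171  34  13 147] [292.8503 175.7211] [710.2811 -63.057   50.5   ]
scene [(0.63, [289.7, 154.1, 62.4, 99.8])] [(0.78, array([657.714, -31.811,  50.5  ]))]
   [290 104  26  25 510] [302.4373 115.7549] [ 825.8804 -292.7432   50.5   ]
```

The fingers slipped off on the stop side, but the bottle is past its balance point at about 82° and leaning on the shut fingers. I ease the fingers forward so it settles upright, then lift straight up.

Call:
servo_tool([
  [0,0.004,0,0.001,0,0,0],
  [0,0.009,0,0.0022,0,0,0],
  [0,0.0145,0,0.0036,0,0,0],
  [0,0.02,0,0.005,0,0,0],
  [0,0.024,0,0.006,0,0,0],
  [0,0.0272,0,0.0068,0,0,0],
  [0,0.0272,0,0.0068,0,0,0],
])

```text
clock: 33.25
position: [726.6, -65.9, 159.8]
ee_rot: [0.991, 0.049, 0.121, -0.006]
contact_force: [-0.6, 0.9, -0.0]
gripper_width: -0.0
grasp_force: 0.0
```

```bash
python3 -c "
from h import *
capmeas();s=arm.read_state();print(s['clock'],s['contact_force'],s['position'],arm.grasp_offset)"
```

```text
top [] []
scene [(0.6, [288.2, 151.6, 59.9, 98.4])] [(0.97, array([662.3448, -43.2033,  50.5   ]))]
   [291 104  25  25 494] [302.8482 115.8441] [ 824.796  -293.1941   50.5   ]
33.55 [ 0.0393  0.0899 -0.2241] [726.318  -66.0059 160.0589] 18.700000000000003
```

Run:
```python
from h import *
np.set_printoptions(precision=1,suppress=True)
S=arm.get_image("scene");save(S,"s12.png")
n=np.array([-.995,-.101]);tt=np.array([-.101,.995]);o=np.array([726.6,39.1])
for lat in(-112,-102):
  for a in(80,85,90):
    r=np.radians(a);b=np.r_[o+n*50.5*np.sin(r)+tt*lat,50.5*np.cos(r)];d=np.r_[n*np.cos(r),np.sin(r)]
    # cap silhouette box s 196..229, r 22
    u=np.r_[-n*np.sin(r)*1,np.cos(r)];v=np.r_[tt,0]
    P=[b+d*s+22*(np.cos(q)*u+np.sin(q)*v) for s in(198,228) for q in np.linspace(0,6.28,40)]
    q=proj(S,P);B=[b+d*s+50.5*(np.cos(k)*u+np.sin(k)*v) for s in(0,150) for k in np.linspace(0,6.28,40)]
    w=proj(S,B+P);print(lat,a,"cap x",q[:,0].min(),q[:,0].max(),"y",q[:,1].min(),q[:,1].max(),"| all",w.min(0),w.max(0))
```

```text
-112 80 cap x 288.07799680631655 313.70416250039835 y 99.77207029531081 126.49797035293128 | all [260.9  99.8] [319.  204.2]
-112 85 cap x 281.3186687010811 305.5892230051456 y 98.14616166042191 123.86347945273502 | all [260.9  98.1] [314.2 204.7]
-112 90 cap x 274.58257810920577 297.3578106997138 y 97.25349961198003 121.90798682581512 | all [260.6  97.3] [309.1 205.3]
-102 80 cap x 284.8875670150094 310.6085073405808 y 101.72817120356154 128.66549749832456 | all [258.  101.7] [316.1 206.5]
-102 85 cap x 278.1247523430497 302.47415186720457 y 100.05979000741307 125.98747270228026 | all [258.1 100.1] [311.4 207.1]
-102 90 cap x 271.3902235068457 294.2396028192961 y 99.12917076042481 123.99088783525553 | all [257.4  99.1] [306.3 207.6]
```

The bottle is static at about 78°, jammed by friction against the rubber. I bring the shut fingers up over the cap to its robot side, to push the cap home.

Call:
servo_tool([
  [0,0.0121,0,-0.0485,0,0,0],
  [0,0.0218,0,-0.0873,0,0,0],
  [0,0.0218,0,-0.0873,0,0,0],
  [0,-0.017,0,-0.097,0,0,0],
  [0,-0.0655,0,-0.1091,0,0,0],
  [0,-0.1043,0,-0.1188,0,0,0],
  [0,-0.1043,0,-0.1188,0,0,0],
  [0,-0.1116,0,-0.0897,0,0,0],
  [0,-0.1201,0,-0.0557,0,0,0],
  [0,-0.1201,0,-0.0557,0,0,0],
])

```text
clock: 34.85
position: [595.4, -78.9, 181.3]
ee_rot: [0.992, 0.049, 0.118, -0.006]
contact_force: [0.7, 0.4, 0.9]
gripper_width: 0.1
grasp_force: 0.0
```

Run:
```python
from h import *
s=arm.read_state();S=arm.get_image("scene");save(S,"s13.png")
h=cv2.cvtColor(S["color"],cv2.COLOR_RGB2HSV);m=cv2.inRange(h,(100,110,25),(130,255,255));m[:,:255]=0;m[:,330:]=0;m[:90]=0;m[215:]=0
N,L,st,c=cv2.connectedComponentsWithStats(m);print(s["clock"],s["contact_force"],[ (st[i],c[i]) for i in range(1,N) if st[i][4]>40])
```

```text
34.85 [0.68556607 0.37822779 0.8533007 ] [(array([291, 103,  25,  26, 494], dtype=int32), array([302.65182186, 115.9048583 ]))]
```

Call:
servo_tool([
  [0,0.014,0,0.0035,0,0,0],
  [0,0.026,0,0.0065,0,0,0],
  [0,0.035,0,0.009,0,0,0],
  [0,0.043,0,0.0107,0,0,0],
  [0,0.051,0,0.0127,0,0,0],
  [0,0.058,0,0.0145,0,0,0],
  [0,0.062,0,0.0155,0,0,0],
  [0,0.062,0,0.0155,0,0,0],
])

```text
clock: 35.9
position: [660.8, -72.5, 184.8]
ee_rot: [0.991, 0.049, 0.121, -0.006]
contact_force: [-0.1, -0.6, 0.0]
gripper_width: 0.0
grasp_force: 0.0
```

```bash
cat > b.py <<'E'
from h import *
s=arm.read_state();S=arm.get_image("scene");save(S,"s14.png")
h=cv2.cvtColor(S["color"],cv2.COLOR_RGB2HSV);m=cv2.inRange(h,(100,110,25),(130,255,255));m[:,:250]=0;m[:,330:]=0;m[:90]=0;m[215:]=0
N,L,st,c=cv2.connectedComponentsWithStats(m);print(s["clock"],s["contact_force"],[ (st[i],c[i]) for i in range(1,N) if st[i][4]>40])
E
python3 b.py
```

```text
35.9 [-0.05528261 -0.57486015  0.02960866] [(array([274,  98,  23,  23, 424], dtype=int32), array([284.56603774, 109.18160377]))]
```

The cap blob (columns 274-297, rows 98-121) matches the upright prediction and there is no contact force. I retreat and verify.

Call:
servo_tool([
  [0,-0.02,0,-0.005,0,0,0],
  [0,-0.05,0,-0.0125,0,0,0],
  [0,-0.09,0,-0.03,0,0,0],
  [0,-0.13,0,-0.05,0,0,0],
  [0,-0.17,0,-0.06,0,0,0],
  [0,-0.2,0,-0.07,0,0,0],
])

```text
clock: 36.7
position: [448.6, -93.7, 204.7]
ee_rot: [0.991, 0.049, 0.122, -0.006]
contact_force: [0.2, -0.2, 0.3]
gripper_width: -0.1
grasp_force: 0.0
```

```bash
python3 b.py
python3 - <<'E'
from h import *
np.set_printoptions(precision=1,suppress=True)
T=arm.get_image("top");save(T,"t14.png");S=arm.get_image("scene")
h=cv2.cvtColor(T["color"],cv2.COLOR_RGB2HSV);m=cv2.inRange(h,(100,110,25),(130,255,255));m[:140]=0;m[240:]=0;m[:,:250]=0;m[:,350:]=0
N,L,st,c=cv2.connectedComponentsWithStats(m);print([(st[i],c[i]) for i in range(1,N) if st[i][4]>30])
n=np.array([-.995,-.101]);tt=np.array([-.101,.995]);o=np.array([726.6,39.1])
for lat in(-112,-104):
  for du in(0,8):
    b=o+n*(50.5+du)+tt*lat
    P=[[b[0]+22*np.cos(q),b[1]+22*np.sin(q),z] for z in(198,228) for q in np.linspace(0,6.28,40)]
    for im in(T,S): q=proj(im,P);print(lat,du,q.min(0),q.max(0))
for c in("top","scene"): print(arm.spot_point(c,"labelled_bottle")[:1],arm.look_for(c,"labelled_bottle")[:1],arm.look_for(c,"plain_bottle")[:1])
E
```

```text
36.7 [ 0.1877437  -0.17586018  0.33509095] [(array([274,  99,  22,  23, 437], dtype=int32), array([284.62471396, 109.51487414]))]
[(array([291, 170,  30,  30, 706], dtype=int32), array([305.6, 184.5]))]
-112 0 [294.7 169.6] [323.9 197.4]
-112 0 [274.6  97.2] [297.4 121.9]
-112 8 [295.2 174.6] [324.4 202.3]
-112 8 [277.7  98.5] [300.7 123.3]
-104 0 [289.9 170.1] [318.9 197.8]
-104 0 [272.   98.7] [294.9 123.6]
-104 8 [290.3 175.1] [319.3 202.7]
-104 8 [275.1 100. ] [298.2 125. ]
[] [{'box': [299.8, 187.8, 62.6, 57.6], 'p': 0.72}] [{'box': [197.5, 242.7, 49.8, 117.2], 'p': 0.86}]
[{'centre': [282.4, 192.0], 'p': 0.85}] [{'box': [284.2, 149.4, 45.8, 105.9], 'p': 0.97}] [{'box': [251.1, 249.3, 116.8, 102.4], 'p': 0.89}]
```

```bash
python3 -c "
from h import *
print(arm.job_done(),arm.read_state()['clock'])"
```

```text
the job is handed in; nothing more can be done
the job is handed in; nothing more can be done
```

The blue-labelled bottle stands upright within about 2 mm of the stop and the job was handed in at about 37 s, but not cleanly: the cap slipped out twice (the first time the bottle fell back and I retook it; the second, at about 78°, I pushed it home with the shut fingers), and the unlabelled bottle was not touched.

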